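Tip the tall firebrick down and close it up to the soldering slab

ROBOT

A 6-joint arm with a two-finger parallel gripper is mounted at the origin on a cart in front of the work surface, level with it; the furniture and walls round the work are solid. World frame = base frame: x ahead of the robot, y to its left, z up, the work surface at z = 0. Lengths are in m, angles in rad, forces in N, time in s.
With the tool pointing down it reaches from about 0.325 to 0.925 m from the base axis. Payload 3.1 kg.
Tool frame: the origin (TCP) lies between the finger pads; the fingertips stand 19 mm ahead of it and the grasp point (between the pads) is the TCP; z points along the fingers, x is the direction in which the jaws open and shut, and the axes are right-handed (so a half turn about z gives the same grasp; the last joint's range is limited). The gripper opens to 85 mm and grips with 20 to 120 N. Pads are 22 mm wide; open, the fingers measure 114 mm over their backs; the gripper's body (76 mm by 85 mm) begins 54 mm behind the grasp point. The pads swing forward as they close: fully open they stand 13 mm farther back than shut.
Start: joints at [1.225, 0.217, 1.613, -0, 1.311, -0.112], TCP at [0.145, 0.608, 0.25] pointing down, gripper open.
Joint ranges: [-2.75, 2.75], [-0.78, 2.1], [0.31, 2.55], [-1.13, 4.27], [0.13, 2.63], [-2.58, 2.58]. Speed limits (rad/s): [2.79, 2.79, 3.14, 3.14, 3.14, 3.14].

INTERFACE

Orientations are given as a unit quaternion [x, y, z, w].
In Python, from cell import * gives the robot as it stands.
- The arm moves only by the tool drive_tool, never from a script. Its argument "targets" is a list that holds one entry, the list of rows, each a list of 7 numbers: the turn, a rotation vector about the tool's x, y, z in rad, then the shift along the tool's x, y, z in mm, then the closure, from 0 (fully open) to 1 (shut). A call has 1 to 5 rows; each row shifts and turns the commanded pose from where the row before left it, along the tool's axes as they then stand; what a row does not reach is not made up. A row lasts 1/12 s, in which the tool goes at most 41.7 mm and 7.16 degrees, less where a joint would pass 70% of its speed; a pose out of reach is approached as far as the arm can. A call is refused whole if a number of a shift passes 41.7 or a number of a turn 0.125, either way. A call with a gripper value outside its range is refused whole. The fingers move at their own pace and stop on an object; the grip force is fixed at half the most. Time passes only in rows, so rows that do not move let the fingers close. It gives the time, the measured TCP pose, the force and the opening at its end, in the units of the state.
- state(): the state, without advancing time (a new reading comes with each control period).
- get_image(name): name is "side" or "top"; returns (picture, depth): 480x640x3 uint8, blue, green, red; 480x640 float32, m along the optical axis (not along the pixel's ray), 0 where there is no reading.
- get_calibration(name): a dict with "camera_matrix" (3x3 intrinsics, pixels), "k1" (the pictures are not rectified: a ray, as slopes to the right and down, at radius r is drawn at 1 + k1 r^2 times it, then the intrinsics apply), "R" (3x3) and "t" (3): a world point X has camera coordinates R X + t. Camera axes: x right, y down, z forward; pixel columns grow to the right and rows downward; lengths in m; the calibration is good to about 2 mm. A picture is of the moment at which its call begins. get_calibration takes no time and is no camera call.
- close_job(): hands the job in, once; it reports no verdict.
The state is a dict: "time_s": time; "qpos": joint angles; "dq": joint speeds; "joint_efforts": joint torques, N m; "position": TCP position; "tcp_rot": TCP orientation; "ft_force": force on the tool from outside, world axes, zero at the start; "wrist_torque": the same for the moment, N m; "grip_width": finger opening in m.
Only numpy, scipy, OpenCV 4.12 (cv2) and the standard library are available. Lean on these libraries where they do the work, as an engineer would, in place of code of your own. Each camera call takes 0.05 s, during which the arm holds its last target.

TASK

Make the soldering hearth wider: push the tall firebrick, which stands on end beside the flat kiln slab, over away from you so that it lies on its broad face alongside the slab. Then push it sideways until its long side is flush against the slab's edge. Only push it, never pick it up, and leave the shorter standing brick, the chips on the slab and the other tools as they are.

Things in the scene. Friction and masses are not known exactly. Their poses are not given: they have to be found in the camera images.
- tall_brick: Tall plain firebrick, loose, about 0.25 kg: 68 mm (own x) x 37 mm (own y) x 112 mm (own z, up at the start). Origin: centre of the face it stands on at first. It stands on end left or right of the slab, 30 to 65 mm clear of it, own y roughly towards the robot. Pushed high up along its -y it falls away and lies on its 68 x 112 mm face, 37 mm high, own y up, own z pointing away from the robot.
- tall_brick_mid (a point): The centre of the tall firebrick, 56 mm along its own z from its origin. Axes as the brick's.
- slab: Kiln slab, a flat tan plate fixed on the bench: 122 mm (own x, roughly away from the robot) x 149 mm (own y, roughly to the left) x 22 mm high. Origin: centre of its underside. Its left and right edges run along own x, 74.5 mm from the origin; a lying tall brick flush with one has its middle 108.5 mm from the origin along +y or -y.
- short_brick: A shorter, darker firebrick, 29 mm (own x, fore and aft) x 80 mm (own y) x 88 mm high, standing on the other side of the slab. Origin: centre of its underside. It stays standing.
- chip_1: Dark broken piece of firebrick, 27 x 39 x 13 mm, loose on the slab, to be left there. Origin: centre of its underside.
- chip_2: Brown broken piece of firebrick, 22 x 39 x 14 mm, loose on the slab, to be left there. Origin: centre of its underside.
- tweezers: Cross-lock tweezers, 132 mm long (own y), 18 mm wide, 9 mm high, lying between the robot and the slab. Origin: centre of the underside.
- steel_block: Flat square bench block of steel, 62 x 62 x 18 mm, far right. Origin: centre of its underside.
- doming_cube: Brass-coloured doming cube with hollows, 38 mm, far right. Origin: centre of its underside.
- spool: Spool of solder wire standing on its flange, 47 mm across, 24 mm high, beyond the slab to the left. Origin: centre of its underside.
There are look-alikes about, which are no part of the job. What is shaped like the tall_brick but blue is not meant.

How it is judged:
By the outcome, as a careful person would: the job done as asked, in the order asked, and still so for the second after the job is handed in, with the robot touching nothing.
It also fails if it takes over 40 s, if anything falls off the work surface, if the arm or the gripper's body presses on something with over 40 N, if the wrist force passes 120 N, or if a joint passes its speed limit or range.

## Working session

There is one attempt and no reset: what is moved stays moved. The work goes in short steps, Python scripts to look and compute and a tool call to move; the robot and the scene stay as the last step left them, time stands still between calls to the robot, and variables do not carry over. Pictures are saved under pics/ and viewed, and the job is handed in when it is done.

Besides the shell and the picture viewer there is one more tool, called as a command line: name --argument value ..., lists and objects as JSON in quotes. drive_tool: Moves the arm, as the interface text tells. Its arguments: {"type":"object","properties":{"targets":{"type":"array"}},"required":["targets"]}

```bash
mkdir -p pics; ls
python3 - <<'E'
from cell import *
import cv2,numpy as np
for n in("side","top"):
    im,d=get_image(n); cv2.imwrite(f"pics/{n}0.png",im); np.save(f"{n}0.npy",d)
    print(n,get_calibration(n))
print(state())
E
```

```text
pics
side {'camera_matrix': array([[481.97798053,   0.        , 321.67710755],
       [  0.        , 481.97798053, 240.78408667],
       [  0.        ,   0.        ,   1.        ]]), 'k1': -0.07988033834685863, 'R': array([[ 0.99222079,  0.12391016, -0.01200776],
       [ 0.04996021, -0.48468553, -0.87326051],
       [-0.11402584,  0.86586732, -0.48710563]]), 't': array([-0.5014431 , -0.01989555,  1.13903486])}
top {'camera_matrix': array([[614.96352478,   0.        , 322.43296208],
       [  0.        , 614.96352478, 231.9096609 ],
       [  0.        ,   0.        ,   1.        ]]), 'k1': 0.04172947079036861, 'R': array([[ 0.07280259, -0.99733644, -0.00445013],
       [-0.97710947, -0.07043037, -0.20074022],
       [ 0.19989212,  0.01896267, -0.9796344 ]]), 't': array([-0.12577427,  0.52617693,  1.28978355])}
{'time_s': 0.1, 'qpos': array([ 1.22478885e+00,  2.17710669e-01,  1.61479130e+00, -1.64117996e-06,
        1.31133012e+00, -1.12184649e-01]), 'dq': array([ 5.99635160e-04,  4.44701635e-05, -2.99686128e-03, -3.34341929e-04,
        4.19222901e-04,  5.13174648e-04]), 'joint_efforts': array([-8.49286189e-04, -3.98067927e+01, -3.04975104e+01, -1.32513510e-04,
        4.18067284e-03, -2.02198186e-05]), 'position': array([0.14453901, 0.60732893, 0.24906979]), 'tcp_rot': array([ 7.84759854e-01,  6.19798934e-01, -9.50461650e-04,  5.91940237e-04]), 'ft_force': array([ 0.01256103, -0.15834317,  0.58079996]), 'wrist_torque': array([-0.02700107,  0.00781968,  0.03397797]), 'grip_width': 0.08524856162966699}
```

View pics/side0.png

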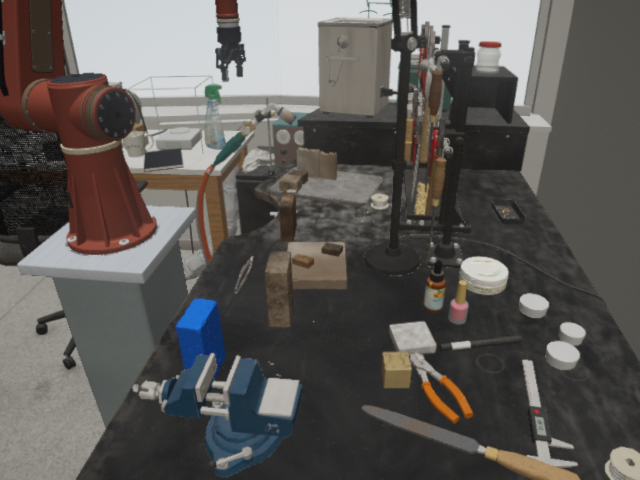

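View pics/top0.png

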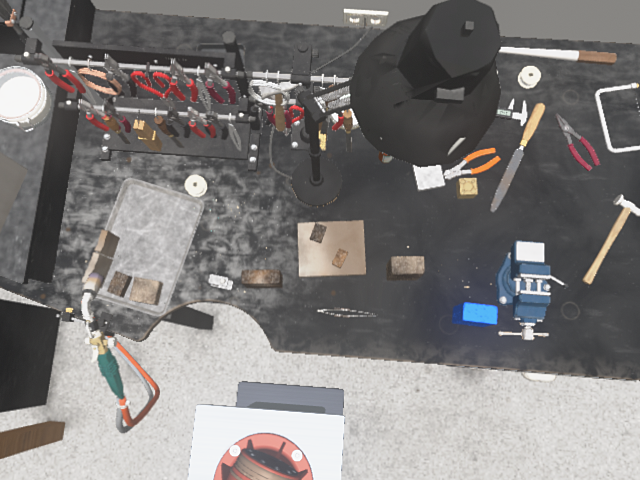

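The tall brick candidates are:
- The plain brown brick at top (407,265) / side (279,290), right of the slab.
- The blue one at top (480,314) / side (200,335), which is the excluded look-alike.
- The darker, shorter brick at top (261,277) / side (288,215), left of the slab, which is short_brick.

The first fits. I'll confirm it in a crop and measure.

```bash
cat > h.py <<'E'
import cv2,numpy as np
from cell import *
def slopes(n,uv):
    c=get_calibration(n);K=c["camera_matrix"];uv=np.atleast_2d(np.array(uv,float))
    D=np.array([c["k1"],0,0,0,0.])
    return cv2.undistortPoints(uv[:,None],K,D)[:,0],c
def onplane(n,uv,z):
    s,c=slopes(n,uv);R=np.array(c["R"]);t=np.array(c["t"]);o=-R.T@t
    d=np.c_[s,np.ones(len(s))]@R
    return o+d*((z-o[2])/d[:,2])[:,None]
def cloud(n,d,x0,x1,y0,y1):
    v,u=np.mgrid[y0:y1,x0:x1];u=u.ravel();v=v.ravel();z=d[v,u]
    s,c=slopes(n,np.c_[u,v]);P=np.c_[s,np.ones(len(s))]*z[:,None]
    return (P-np.array(c["t"]))@np.array(c["R"]),z>0,np.c_[u,v]
def rect(P):
    r=cv2.minAreaRect((P[:,:2]*1000).astype(np.float32)); return r,cv2.boxPoints(r).round(1).tolist()
E
python3 - <<'E'
from h import *
im=cv2.imread("pics/top0.png");d=np.load("top0.npy")
a=cv2.resize(im[200:340,230:530],None,fx=2.6,fy=2.6,interpolation=2)
cv2.imwrite("pics/crop_top.png",a)
im2=cv2.imread("pics/side0.png");cv2.imwrite("pics/crop_side.png",cv2.resize(im2[180:350,220:370],None,fx=3.4,fy=3.4,interpolation=2))
for nm,b,zl,zh in(("tall",(380,435,245,290),.1,.125),("short",(230,290,260,295),.075,.1),("blue",(455,505,295,335),.08,.14),("slab",(285,380,210,285),.015,.03)):
    P,ok,uv=cloud("top",d,b[0],b[1],b[2],b[3]);m=ok&(P[:,2]>zl)&(P[:,2]<zh)
    print(nm,m.sum(),np.median(P[m],0).round(4),rect(P[m]))
P,ok,uv=cloud("top",d,0,640,0,480)
m=ok&(P[:,2]>.13)&(P[:,0]>.2)&(P[:,0]<.9)&(abs(P[:,1])<.45)
for lo,hi in((.13,.2),(.2,.3),(.3,.4),(.4,.6),(.6,.9)):
    k=m&(P[:,2]>lo)&(P[:,2]<hi)
    if k.sum():print(lo,hi,k.sum(),P[k].min(0).round(3),P[k].max(0).round(3))
E
```

```text
tall 593 [ 0.4658 -0.2677  0.1117] (((466.21435546875, -268.3101501464844), (36.57209396362305, 68.44367218017578), 3.734261989593506), [[445.70001220703125, -235.39999389648438], [450.20001220703125, -303.70001220703125], [486.70001220703125, -301.29998779296875], [482.20001220703125, -233.0]])
short 565 [0.4233 0.0352 0.087 ] (((424.14788818359375, 35.59242248535156), (29.97879981994629, 80.20166015625), 4.793931007385254), [[405.8999938964844, 74.30000305175781], [412.6000061035156, -5.599999904632568], [442.3999938964844, -3.0999999046325684], [435.70001220703125, 76.80000305175781]])
blue 716 [ 0.3763 -0.4152  0.1112] (((377.5327453613281, -417.980224609375), (72.68694305419922, 37.06410217285156), 87.14533233642578), [[357.20001220703125, -453.3999938964844], [394.20001220703125, -455.20001220703125], [397.8999938964844, -382.6000061035156], [360.79998779296875, -380.79998779296875]])
slab 3200 [ 0.5047 -0.1092  0.0216] (((506.4971008300781, -108.62371826171875), (123.3542709350586, 148.7647705078125), 6.373209476470947), [[436.8999938964844, -41.5], [453.5, -189.39999389648438], [576.0, -175.6999969482422], [559.5, -27.899999618530273]])
0.13 0.2 3037 [ 0.206 -0.134  0.13 ] [0.789 0.436 0.2  ]
0.2 0.3 5090 [ 0.279 -0.133  0.2  ] [0.789 0.45  0.3  ]
0.3 0.4 8714 [ 0.653 -0.104  0.3  ] [0.792 0.45  0.4  ]
0.4 0.6 9340 [ 0.541 -0.332  0.4  ] [0.793 0.439 0.6  ]
0.6 0.9 14079 [ 0.559 -0.317  0.6  ] [ 0.735 -0.142  0.758]
```

View pics/crop_top.png

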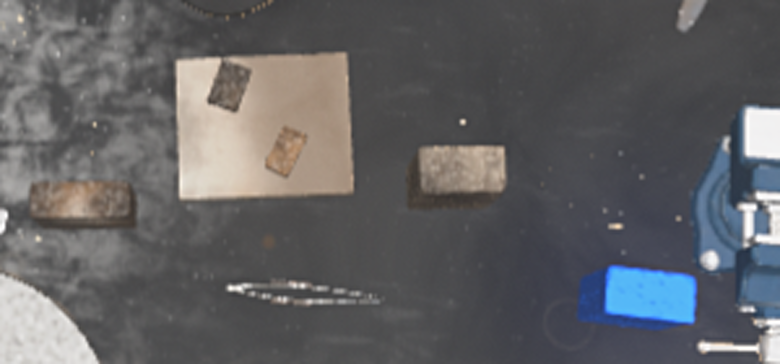

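View pics/crop_side.png

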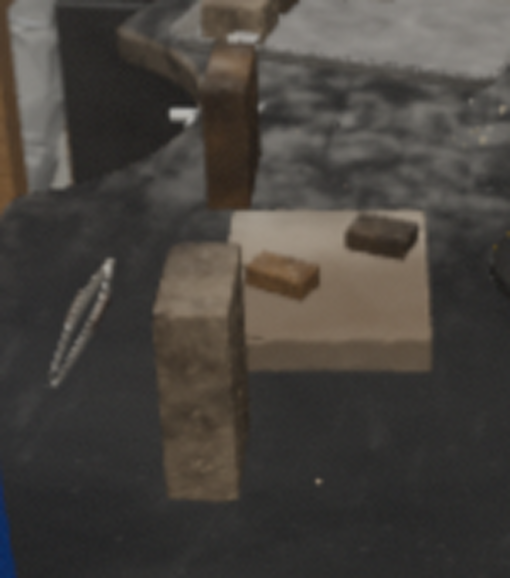

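Run:
```python
from h import *
d=np.load("top0.npy");P,ok,uv=cloud("top",d,0,640,0,480);P=P[ok]
d=np.load("side0.npy");Q,ok,uv=cloud("side",d,0,640,0,480);Q=Q[ok]
for nm,A in(("top",P),("side",Q)):
  A=A[(A[:,0]>.05)&(A[:,0]<.66)&(A[:,1]>-.4)&(A[:,1]<.75)&(A[:,2]>.12)&(A[:,2]<.8)]
  for x in np.arange(.05,.66,.1):
    for y in np.arange(-.4,.75,.1):
      B=A[(A[:,0]>=x)&(A[:,0]<x+.1)&(A[:,1]>=y)&(A[:,1]<y+.1)]
      if len(B)>3: print(nm,f"x{x:.2f} y{y:.2f} n{len(B)} z {B[:,2].min():.2f}..{B[:,2].max():.2f}")
```

```text
top x0.05 y-0.10 n1149 z 0.25..0.35
top x0.05 y-0.00 n428 z 0.27..0.34
top x0.15 y0.20 n47 z 0.12..0.14
top x0.15 y0.30 n428 z 0.12..0.18
top x0.25 y0.20 n69 z 0.16..0.18
top x0.25 y0.30 n983 z 0.12..0.24
top x0.35 y0.30 n363 z 0.18..0.22
top x0.35 y0.40 n234 z 0.12..0.15
top x0.35 y0.50 n952 z 0.12..0.15
top x0.45 y-0.30 n448 z 0.52..0.58
top x0.45 y0.40 n277 z 0.12..0.15
top x0.45 y0.50 n1699 z 0.12..0.22
top x0.55 y-0.40 n711 z 0.52..0.62
top x0.55 y-0.30 n10009 z 0.52..0.76
top x0.55 y-0.20 n5758 z 0.46..0.74
top x0.55 y-0.10 n254 z 0.21..0.49
top x0.55 y0.40 n309 z 0.12..0.15
top x0.55 y0.50 n1830 z 0.13..0.26
top x0.65 y-0.40 n30 z 0.59..0.62
top x0.65 y-0.30 n555 z 0.72..0.74
top x0.65 y-0.20 n544 z 0.48..0.73
top x0.65 y-0.10 n667 z 0.12..0.51
top x0.65 y0.40 n24 z 0.12..0.14
top x0.65 y0.50 n215 z 0.13..0.15
side x0.05 y-0.10 n3054 z 0.12..0.36
side x0.05 y-0.00 n456 z 0.12..0.36
side x0.05 y0.50 n840 z 0.25..0.48
side x0.05 y0.60 n43 z 0.25..0.30
side x0.15 y0.20 n13 z 0.12..0.14
side x0.15 y0.30 n172 z 0.12..0.18
side x0.15 y0.50 n579 z 0.30..0.48
side x0.15 y0.60 n337 z 0.24..0.48
side x0.25 y0.20 n41 z 0.16..0.17
side x0.25 y0.30 n486 z 0.12..0.24
side x0.35 y0.30 n188 z 0.18..0.22
side x0.35 y0.40 n83 z 0.12..0.14
side x0.35 y0.50 n937 z 0.12..0.42
side x0.35 y0.60 n28 z 0.14..0.42
side x0.45 y0.40 n95 z 0.12..0.14
side x0.45 y0.50 n3360 z 0.12..0.42
side x0.45 y0.60 n50 z 0.14..0.42
side x0.45 y0.70 n118 z 0.41..0.44
side x0.55 y-0.20 n202 z 0.46..0.50
side x0.55 y-0.10 n227 z 0.21..0.49
side x0.55 y0.40 n84 z 0.12..0.14
side x0.55 y0.50 n2678 z 0.12..0.42
side x0.55 y0.60 n696 z 0.14..0.42
side x0.55 y0.70 n105 z 0.14..0.47
side x0.65 y-0.20 n41 z 0.48..0.50
side x0.65 y-0.10 n881 z 0.12..0.50
side x0.65 y0.40 n9 z 0.13..0.14
side x0.65 y0.50 n67 z 0.12..0.22
side x0.65 y0.60 n28 z 0.14..0.14
side x0.65 y0.70 n12 z 0.14..0.15
```

```bash
cat > plan.py <<'E'
from h import *
from scipy.spatial.transform import Rotation as Rn
def cur():
    s=state();return np.array(s["position"]),Rn.from_quat(s["tcp_rot"]),s
def yaw(R): x=R.apply([1,0,0]);return np.degrees(np.arctan2(x[1],x[0]))
def plan(wps,closure,p=None,R=None):
    # wps: (x,y,z,yawdeg,step_mm)
    if p is None: p,R,_=cur()
    out=[]
    y=yaw(R)
    R0=lambda y:Rn.from_matrix(np.array([[np.cos(np.radians(y)),np.sin(np.radians(y)),0],[np.sin(np.radians(y)),-np.cos(np.radians(y)),0],[0,0,-1.]]))
    for w in wps:
        t=np.array(w[:3]);st=w[4]
        while True:
            dv=t-p;L=np.linalg.norm(dv)*1000;dy=(w[3]-y)
            if L<.3 and abs(dy)<.2:break
            s=dv*min(1,st/max(L,1e-9));a=np.clip(dy,-6.9,6.9)
            RR=R0(y);loc=RR.inv().apply(s)*1000;tz=-np.radians(a)
            loc=loc.round(1);tz=round(tz,3)
            out.append([0,0,float(tz)]+loc.tolist()+[closure])
            p=p+RR.apply(loc)/1000;y-=np.degrees(tz)
            if L<=st and abs(dy)<=6.9:break
    for i,r in enumerate(out):print(i,r)
    print(p.round(4),y)
E
python3 - <<'E'
from plan import *
p,R,s=cur();print(p,yaw(R),R.apply([0,0,1]))
plan([(.23,.50,.335,-86.3,41),(.42,.15,.335,-86.3,41),(.385,-.273,.20,-86.3,41),(.39,-.273,.10,-86.3,41)],.55)
E
```

```text
[0.14453901 0.60732893 0.24906979] 76.60297869080352 [-7.58000436e-04 -2.10725210e-03 -9.99997492e-01]
0 [0, 0, 0.12, -21.4, 27.4, -21.8, 0.55]
1 [0, 0, 0.12, -18.0, 29.7, -21.8, 0.55]
2 [0, 0, 0.12, -14.3, 31.7, -21.7, 0.55]
3 [0, 0, 0.12, -9.9, 31.4, -20.6, 0.55]
4 [0, 0, 0.12, -0.0, -0.0, -0.0, 0.55]
5 [0, 0, 0.12, -0.0, -0.0, -0.0, 0.55]
6 [0, 0, 0.12, -0.0, 0.0, -0.0, 0.55]
7 [0, 0, 0.12, -0.0, 0.0, -0.0, 0.55]
8 [0, 0, 0.12, -0.0, 0.0, -0.0, 0.55]
9 [0, 0, 0.12, -0.0, 0.0, -0.0, 0.55]
10 [0, 0, 0.12, -0.0, 0.0, -0.0, 0.55]
11 [0, 0, 0.12, -0.0, 0.0, -0.0, 0.55]
12 [0, 0, 0.12, -0.0, 0.0, -0.0, 0.55]
13 [0, 0, 0.12, -0.0, 0.0, -0.0, 0.55]
14 [0, 0, 0.12, -0.0, 0.0, -0.0, 0.55]
15 [0, 0, 0.12, -0.0, 0.0, -0.0, 0.55]
16 [0, 0, 0.12, -0.0, 0.0, -0.0, 0.55]
17 [0, 0, 0.12, -0.0, 0.0, -0.0, 0.55]
18 [0, 0, 0.12, -0.0, 0.0, -0.0, 0.55]
19 [0, 0, 0.12, 0.0, 0.0, -0.0, 0.55]
20 [0, 0, 0.12, 0.0, 0.0, -0.0, 0.55]
21 [0, 0, 0.12, 0.0, 0.0, -0.0, 0.55]
22 [0, 0, 0.12, 0.0, 0.0, -0.0, 0.55]
23 [0, 0, 0.083, 0.0, 0.0, -0.0, 0.55]
24 [0, 0, 0.0, 37.2, -17.2, -0.0, 0.55]
25 [0, 0, 0.0, 37.2, -
[... 211 characters left out ...]
 0.55]
31 [0, 0, 0.0, 37.2, -17.2, -0.0, 0.55]
32 [0, 0, 0.0, 37.3, -17.1, -0.0, 0.55]
33 [0, 0, 0.0, 26.7, -12.3, -0.0, 0.55]
34 [0, 0, 0.0, 38.6, 5.7, 12.4, 0.55]
35 [0, 0, 0.0, 38.6, 5.7, 12.4, 0.55]
36 [0, 0, 0.0, 38.6, 5.7, 12.4, 0.55]
37 [0, 0, 0.0, 38.6, 5.7, 12.4, 0.55]
38 [0, 0, 0.0, 38.6, 5.7, 12.4, 0.55]
39 [0, 0, 0.0, 38.6, 5.8, 12.4, 0.55]
40 [0, 0, 0.0, 38.6, 5.7, 12.4, 0.55]
41 [0, 0, 0.0, 38.6, 5.8, 12.4, 0.55]
42 [0, 0, 0.0, 38.6, 5.7, 12.4, 0.55]
43 [0, 0, 0.0, 38.6, 5.8, 12.5, 0.55]
44 [0, 0, 0.0, 33.8, 5.0, 10.9, 0.55]
45 [0, 0, 0.0, 0.1, -2.0, 40.9, 0.55]
46 [0, 0, 0.0, 0.2, -2.1, 40.9, 0.55]
47 [0, 0, 0.0, 0.1, -0.9, 18.2, 0.55]
[ 0.39  -0.273  0.1  ] -86.28892246488954
```

```bash
sed -i 's/if L<=st and abs(dy)<=6.9:break/if L<=st and (w is not wps[-1] or abs(dy)<=6.9):break/; s/if L<.3 and abs(dy)<.2:break/if L<.3 and (w is not wps[-1] or abs(dy)<.2):break/' plan.py
python3 - <<'E'
from plan import *
plan([(.23,.50,.335,-86.3,40),(.42,.15,.335,-86.3,40),(.385,-.273,.20,-86.3,40),(.39,-.273,.10,-86.3,40)],.55)
E
```

```text
0 [0, 0, 0.12, -20.9, 26.7, -21.2, 0.55]
1 [0, 0, 0.12, -17.6, 29.0, -21.2, 0.55]
2 [0, 0, 0.12, -13.9, 30.9, -21.3, 0.55]
3 [0, 0, 0.12, -10.2, 32.3, -21.2, 0.55]
4 [0, 0, 0.12, -0.3, 1.6, -1.0, 0.55]
5 [0, 0, 0.12, -9.5, 38.9, -0.0, 0.55]
6 [0, 0, 0.12, -4.8, 39.7, -0.0, 0.55]
7 [0, 0, 0.12, 0.0, 40.0, -0.0, 0.55]
8 [0, 0, 0.12, 4.8, 39.7, -0.0, 0.55]
9 [0, 0, 0.12, 9.5, 38.8, -0.0, 0.55]
10 [0, 0, 0.12, 14.1, 37.4, -0.0, 0.55]
11 [0, 0, 0.12, 18.5, 35.5, -0.0, 0.55]
12 [0, 0, 0.12, 22.6, 33.0, -0.0, 0.55]
13 [0, 0, 0.12, 26.4, 30.0, -0.0, 0.55]
14 [0, 0, 0.12, 28.5, 25.6, -0.0, 0.55]
15 [0, 0, 0.12, 14.2, 35.4, 12.1, 0.55]
16 [0, 0, 0.12, 18.3, 33.4, 12.1, 0.55]
17 [0, 0, 0.12, 22.2, 31.0, 12.1, 0.55]
18 [0, 0, 0.12, 25.7, 28.1, 12.1, 0.55]
19 [0, 0, 0.12, 28.9, 24.9, 12.1, 0.55]
20 [0, 0, 0.12, 31.7, 21.2, 12.1, 0.55]
21 [0, 0, 0.12, 34.0, 17.3, 12.1, 0.55]
22 [0, 0, 0.12, 35.8, 13.1, 12.2, 0.55]
23 [0, 0, 0.083, 37.1, 8.7, 12.1, 0.55]
24 [0, 0, 0.0, 37.7, 5.6, 12.2, 0.55]
25 [0, 0, 0.0, 37.7, 5.6, 12.1, 0.55]
26 [0, 0, 0.0, 5.0, 0.8, 1.7, 0.55]
27 [0, 0, 0.0, 0.1, -2.0, 39.9, 0.55]
28 [0, 0, 0.0, 0.2, -2.0, 39.9, 0.55]
29 [0, 0, 0.0, 0.1, -1.0, 20.2, 0.55]
[ 0.39  -0.273  0.1  ] -86.28892246488954
```

drive_tool --targets '[[[0,0,0.12,-21,27,-21,0.55],[0,0,0.12,-18,29,-21,0.55],[0,0,0.12,-14,31,-21,0.55],[0,0,0.12,-10,32,-21,0.55],[0,0,0.12,-11,38,0,0.55]]]'

```text
time_s: 0.52
position: [0.2526, 0.4695, 0.3393]
tcp_rot: [0.934, 0.358, 0.004, -0.003]
ft_force: [0.5, -0.4, 1.2]
grip_width: 0.0386
```

drive_tool --targets '[[[0,0,0.12,-5,39,0,0.55],[0,0,0.12,0,40,0,0.55],[0,0,0.12,5,39,0,0.55],[0,0,0.12,10,39,0,0.55],[0,0,0.12,14,37,0,0.55]]]'

```text
time_s: 0.93
position: [0.3665, 0.305, 0.3339]
tcp_rot: [0.998, 0.066, -0.0, 0.0]
ft_force: [0.8, 0.8, 0.2]
grip_width: 0.0386
```

drive_tool --targets '[[[0,0,0.12,18,35,0,0.55],[0,0,0.12,23,33,0,0.55],[0,0,0.12,26,30,0,0.55],[0,0,0.12,28,26,0,0.55],[0,0,0.12,15,35,12,0.55]]]'

```text
time_s: 1.35
position: [0.4626, 0.1385, 0.3244]
tcp_rot: [0.973, -0.233, 0.003, -0.001]
ft_force: [1.0, 0.1, 0.5]
grip_width: 0.0387
```

Run:
```python
from plan import *
p,R,s=cur();print(p,yaw(R),R.apply([0,0,1]),s["qpos"])
plan([(.385,-.273,.20,-86.3,40),(.39,-.273,.10,-86.3,40)],.55)
```

```text
[0.46256764 0.13846803 0.32441133] -26.89275010591714 [ 6.38433659e-03  9.39234909e-04 -9.99979179e-01] [ 1.45368669e-01 -1.52395117e-01  1.85419745e+00  4.55410326e-06
  1.43333723e+00  6.14725278e-01]
0 [0, 0, 0.12, 10.7, 36.8, 11.4, 0.55]
1 [0, 0, 0.12, 15.0, 35.3, 11.4, 0.55]
2 [0, 0, 0.12, 19.2, 33.2, 11.4, 0.55]
3 [0, 0, 0.12, 23.0, 30.7, 11.4, 0.55]
4 [0, 0, 0.12, 26.5, 27.7, 11.4, 0.55]
5 [0, 0, 0.12, 29.6, 24.3, 11.4, 0.55]
6 [0, 0, 0.12, 32.3, 20.6, 11.4, 0.55]
7 [0, 0, 0.12, 34.6, 16.6, 11.4, 0.55]
8 [0, 0, 0.077, 36.3, 12.4, 11.4, 0.55]
9 [0, 0, -0.0, 37.2, 9.5, 11.4, 0.55]
10 [0, 0, -0.0, 34.1, 8.8, 10.4, 0.55]
11 [0, 0, -0.0, 0.1, -2.0, 39.9, 0.55]
12 [0, 0, -0.0, 0.2, -2.0, 39.9, 0.55]
13 [0, 0, -0.0, 0.1, -1.0, 20.2, 0.55]
[ 0.39  -0.273  0.1  ] -86.30847346098352
```

drive_tool --targets '[[[0,0,0.12,11,37,11,0.55],[0,0,0.12,15,35,11,0.55],[0,0,0.12,19,33,11,0.55],[0,0,0.12,23,31,11,0.55],[0,0,0.12,26,28,11,0.55]]]'

```text
time_s: 1.77
position: [0.4232, -0.05, 0.2664]
tcp_rot: [0.861, -0.509, -0.0, 0.0]
ft_force: [0.8, -0.1, 0.2]
grip_width: 0.0387
```

drive_tool --targets '[[[0,0,0.12,30,24,11,0.55],[0,0,0.12,32,20,11,0.55],[0,0,0.08,35,17,11,0.55],[0,0,0.0,35,11,11,0.55],[0,0,0,0,0,0,0.55]]]'

```text
time_s: 2.18
position: [0.3975, -0.2028, 0.221]
tcp_rot: [0.768, -0.64, -0.001, 0.002]
ft_force: [0.1, 0.1, -0.1]
grip_width: 0.0383
```

Run:
```python
from plan import *
p,R,s=cur();print(p,yaw(R),R.apply([0,0,1]),s["qpos"])
plan([(.39,-.273,.20,-86.3,40),(.395,-.273,.10,-86.3,40)],.55)
```

```text
[ 0.397547   -0.20276699  0.22098827] -79.60694412627379 [-0.00381604 -0.00105073 -0.99999217] [-0.62715583 -0.14736899  2.04557049 -0.00326083  1.24586601  0.76329295]
0 [0, 0, 0.117, 36.8, 10.9, 11.4, 0.55]
1 [0, 0, -0.0, 31.8, 5.5, 9.6, 0.55]
2 [0, 0, -0.0, 0.1, -2.0, 40.0, 0.55]
3 [0, 0, -0.0, 0.1, -2.0, 40.0, 0.55]
4 [0, 0, -0.0, 0.1, -1.0, 20.0, 0.55]
[ 0.395 -0.273  0.1  ] -86.31055032930442
```

drive_tool --targets '[[[0,0,0.117,37,11,11,0.55],[0,0,0,32,5,10,0.55],[0,0,0,0,-2,40,0.55],[0,0,0,0,-2,40,0.55],[0,0,0,0,-1,20,0.55]]]'

```text
time_s: 2.6
position: [0.396, -0.2665, 0.0981]
tcp_rot: [0.731, -0.682, -0.003, -0.0]
ft_force: [-1.2, 0.2, -1.1]
grip_width: 0.0388
```

drive_tool --targets '[[[0,0,0,0,0,0,0.55]]]'

```text
time_s: 2.68
position: [0.3945, -0.2646, 0.0966]
tcp_rot: [0.732, -0.682, -0.006, -0.0]
ft_force: [-0.3, 1.3, 0.1]
grip_width: 0.0384
```

Run:
```python
from plan import *
p,R,s=cur();print(p,yaw(R),R.apply([0,0,1]),s["qpos"])
im,d=get_image("top");cv2.imwrite("pics/top1.png",cv2.resize(im[180:360,240:480],None,fx=3,fy=3))
im,d2=get_image("side");cv2.imwrite("pics/side1.png",cv2.resize(im[130:380,150:450],None,fx=2.4,fy=2.4))
P,ok,uv=cloud("top",d,380,435,235,290);m=ok&(P[:,2]>.1)&(P[:,2]<.122)&(P[:,0]>.44)
print(rect(P[m]))
```

```text
[ 0.39446165 -0.26462322  0.09660025] -85.95394771400359 [-0.00932731  0.00885658 -0.99991728] [-7.38958404e-01  1.03259315e-01  2.06478138e+00  3.17020544e-04
  9.86411882e-01  7.61003195e-01]
(((466.3157653808594, -263.1676330566406), (35.207637786865234, 58.799415588378906), 3.739769220352173), [[446.79998779296875, -235.0], [450.70001220703125, -293.70001220703125], [485.79998779296875, -291.3999938964844], [482.0, -232.6999969482422]])
```

View pics/side1.png

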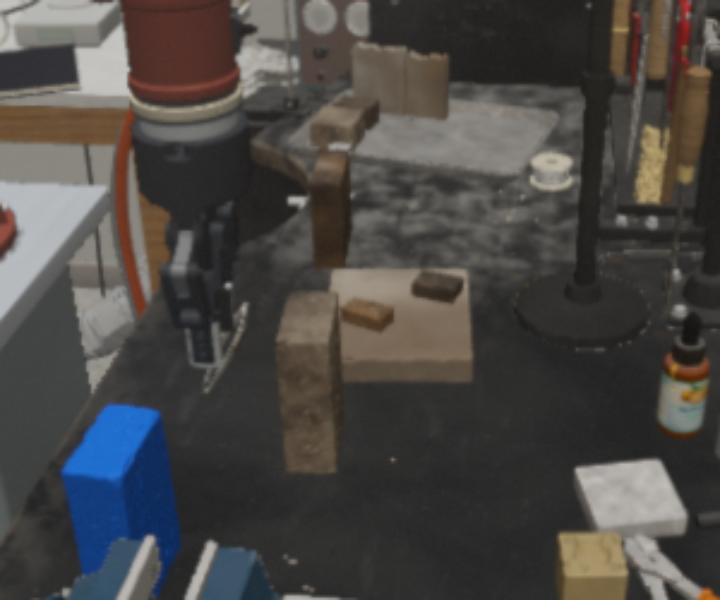

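View pics/top1.png

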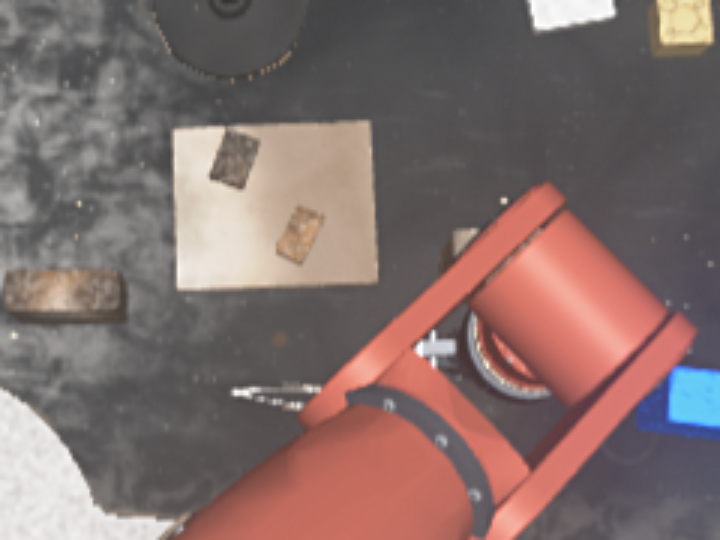

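drive_tool --targets '[[[0,0,0,8,-15,0,0.55],[0,0,0,0,-15,0,0.55],[0,0,0,0,-8,0,0.55],[0,0,0,0,-5,0,0.55],[0,0,0,0,-5,0,0.55]]]'

```text
time_s: 3.2
position: [0.448, -0.2734, 0.104]
tcp_rot: [0.732, -0.681, 0.001, 0.0]
ft_force: [-0.4, -0.1, 0.2]
grip_width: 0.0386
```

drive_tool --targets '[[[0,0,0,0,-7,0,0.55],[0,0,0,0,-7,0,0.55],[0,0,0,0,-7,0,0.55]]]'

```text
time_s: 3.45
position: [0.4682, -0.2714, 0.1024]
tcp_rot: [0.732, -0.682, 0.0, -0.0]
ft_force: [-0.9, -0.5, 0.1]
grip_width: 0.0385
```

Run:
```python
from plan import *
p,R,s=cur();print(p,yaw(R))
im,d2=get_image("side");cv2.imwrite("pics/side2.png",cv2.resize(im[130:380,150:450],None,fx=2.4,fy=2.4))
```

```text
[ 0.46818139 -0.27144681  0.10244074] -85.95065274504547
```

View pics/side2.png

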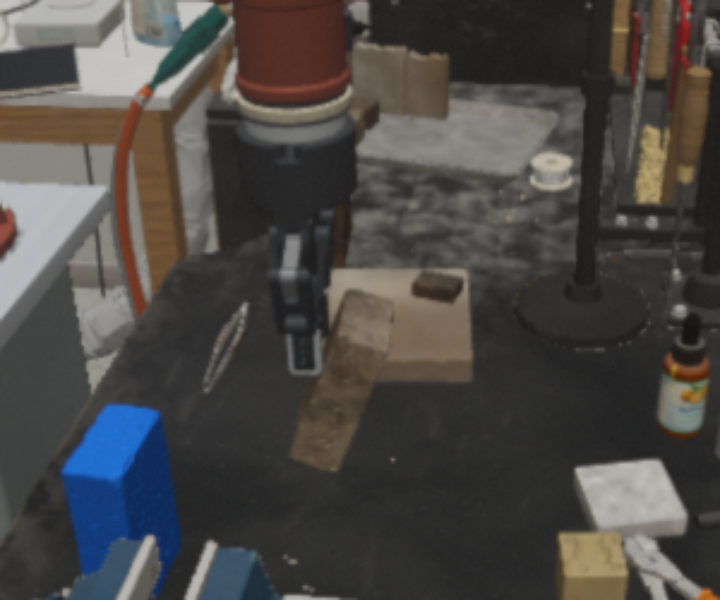

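The brick is tilting over (about 20°) with its base edge still at side crop (335,468). One more small nudge, then I'll let it fall.

drive_tool --targets '[[[0,0,0,0,-5,0,0.55],[0,0,0,0,-5,0,0.55],[0,0,0,0,0,0,0.55],[0,0,0,0,0,0,0.55],[0,0,0,0,0,0,0.55]]]'

```text
time_s: 3.92
position: [0.4774, -0.2708, 0.1021]
tcp_rot: [0.732, -0.682, -0.0, 0.0]
ft_force: [-0.3, -0.1, 0.0]
grip_width: 0.0385
```

Run:
```python
from plan import *
p,R,s=cur();print(p,yaw(R))
im,d2=get_image("side");cv2.imwrite("pics/side3.png",cv2.resize(im[130:380,150:450],None,fx=2.4,fy=2.4))
np.save("side3.npy",d2)
im,d=get_image("top");cv2.imwrite("pics/top3.png",cv2.resize(im[180:360,240:480],None,fx=3,fy=3));np.save("top3.npy",d)
```

```text
[ 0.4774369  -0.27081339  0.10212209] -85.939743458419
```

View pics/side3.png

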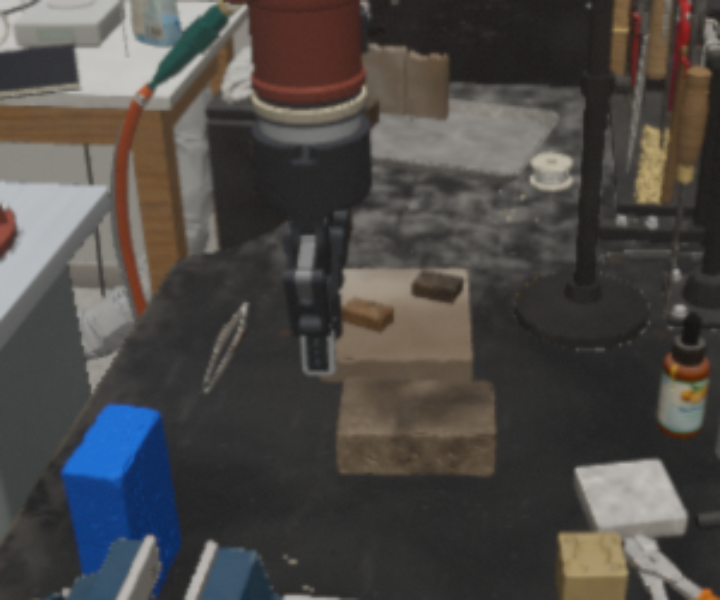

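View pics/top3.png

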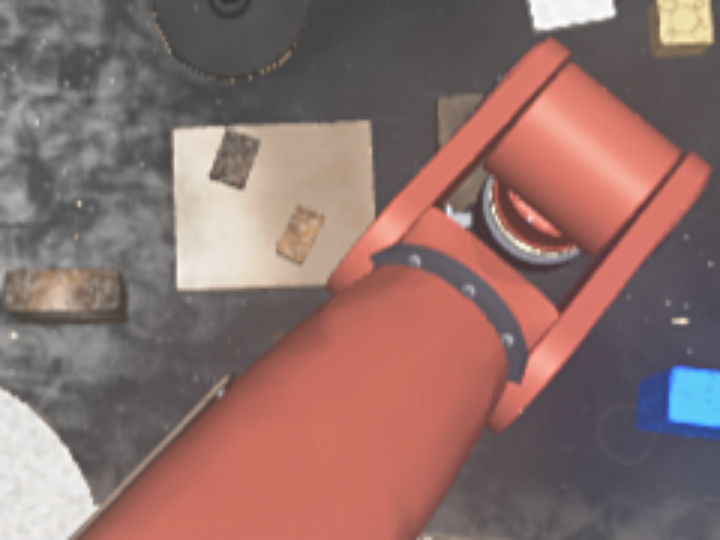

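Run:
```python
from plan import *
d2=np.load("side3.npy");P,ok,uv=cloud("side",d2,280,370,280,340)
m=ok&(P[:,2]>.032)&(P[:,2]<.043)&(P[:,0]<.64)&(P[:,0]>.47)
k=m
print(m.sum(),np.median(P[m],0),rect(P[m]))
# top-face corners by ray at z=.037 from contour
msk=np.zeros((480,640),np.uint8);msk[uv[m][:,1],uv[m][:,0]]=255
c=max(cv2.findContours(msk,0,1)[0],key=cv2.contourArea);b=c
b=cv2.boxPoints(cv2.minAreaRect(c));print(b.round(0).tolist())
m2=ok&(P[:,2]>.004)&(P[:,2]<.034)&(P[:,1]<-.27)&(P[:,0]>.47)
print("front",np.median(P[m2],0),P[m2].min(0))
d=np.load("top3.npy");T,ok,uv=cloud("top",d,240,480,180,360)
m=ok&(T[:,2]>.15); 
for x in np.arange(.2,.65,.05):
  B=T[m&(T[:,0]>x)&(T[:,0]<x+.05)]
  if len(B):print(round(x,2),B[:,2].max().round(3),B[:,1].min().round(2),B[:,1].max().round(2))
```

```text
1616 [ 0.54140137 -0.26336057  0.03658121] (((541.1100463867188, -258.8329772949219), (112.70214080810547, 72.39814758300781), 4.2057695388793945), [[482.29998779296875, -226.89999389648438], [487.6000061035156, -299.1000061035156], [600.0, -290.79998779296875], [594.7000122070312, -218.60000610351562]])
[[290.0, 313.0], [290.0, 287.0], [356.0, 288.0], [356.0, 314.0]]
front [ 0.5444103  -0.29211929  0.01955927] [ 0.4874412  -0.29884475  0.00403649]
0.25 0.662 -0.2 -0.04
0.3 0.62 -0.25 -0.07
0.35 0.565 -0.28 -0.11
0.4 0.515 -0.32 -0.15
0.45 0.481 -0.34 -0.18
0.5 0.442 -0.3 -0.21
```

The brick now lies flat, with its top at z = 36.6 mm, centre about (0.5415,-0.262) and yaw about 4°. The gap to the slab is about 48 mm. Next I'll go round to its right side.

Run:
```python
from plan import *
o=np.array([506.5,-108.6]);u=np.array([.9938,.1115]);v=np.array([-.1115,.9938])
for a in(-235,-205,-153.5):print(a,o+17.7*u+a*v)
plan([(.480,-.345,.085,6.4,35),(.552,-.342,.040,6.4,25),(.552,-.342,.024,6.4,20)],.35)
```

```text
-235 [ 550.29276 -340.16945]
-205 [ 546.94776 -310.35545]
-153.5 [ 541.20551 -259.17475]
0 [0, 0, -0.12, 34.1, 1.2, 7.9, 0.35]
1 [0, 0, -0.12, 33.7, 5.3, 7.9, 0.35]
2 [0, 0, -0.12, 5.7, 1.6, 1.4, 0.35]
3 [0, 0, -0.12, 8.0, -19.6, 13.2, 0.35]
4 [0, 0, -0.12, 10.3, -18.5, 13.2, 0.35]
5 [0, 0, -0.12, 12.5, -17.1, 13.2, 0.35]
6 [0, 0, -0.12, 5.8, -6.3, 5.4, 0.35]
7 [0, 0, -0.12, 0.0, 0.0, 16.0, 0.35]
8 [0, 0, -0.12, 0.0, 0.0, -0.0, 0.35]
9 [0, 0, -0.12, 0.0, 0.0, -0.0, 0.35]
10 [0, 0, -0.12, 0.0, 0.0, -0.0, 0.35]
11 [0, 0, -0.12, 0.0, 0.0, -0.0, 0.35]
12 [0, 0, -0.12, 0.0, 0.0, -0.0, 0.35]
13 [0, 0, -0.052, 0.0, 0.0, -0.0, 0.35]
[ 0.552 -0.342  0.024] 6.403449305842971
```

Run:
```python
from plan import *
plan([(.480,-.350,.085,6.4,30),(.551,-.350,.075,6.4,8),(.551,-.350,.024,6.4,17)],.35)
```

```text
0 [0, 0, -0.12, 29.3, 1.1, 6.4, 0.35]
1 [0, 0, -0.12, 29.0, 4.6, 6.3, 0.35]
2 [0, 0, -0.12, 19.7, 5.6, 4.5, 0.35]
3 [0, 0, -0.12, 3.3, -7.2, 1.1, 0.35]
4 [0, 0, -0.12, 4.1, -6.8, 1.1, 0.35]
5 [0, 0, -0.12, 4.9, -6.2, 1.1, 0.35]
6 [0, 0, -0.12, 5.6, -5.6, 1.1, 0.35]
7 [0, 0, -0.12, 6.3, -4.8, 1.1, 0.35]
8 [0, 0, -0.12, 6.8, -4.1, 1.1, 0.35]
9 [0, 0, -0.12, 7.2, -3.2, 1.1, 0.35]
10 [0, 0, -0.12, 7.6, -2.3, 1.2, 0.35]
11 [0, 0, -0.12, 7.5, -1.4, 1.1, 0.35]
12 [0, 0, -0.12, 0.0, 0.0, 17.0, 0.35]
13 [0, 0, -0.052, 0.0, 0.0, 17.0, 0.35]
14 [0, 0, 0.0, 0.0, 0.0, 17.0, 0.35]
[ 0.551 -0.35   0.024] 6.403449305842971
```

drive_tool --targets '[[[0,0,-0.12,29,1,6,0.35],[0,0,-0.12,29,5,6,0.35],[0,0,-0.12,20,6,5,0.35],[0,0,-0.12,3,-7,1,0.35],[0,0,-0.12,4,-7,1,0.35]]]'

```text
time_s: 4.43
position: [0.4947, -0.3513, 0.0829]
tcp_rot: [0.901, -0.434, -0.0, 0.0]
ft_force: [0.1, 0.8, -0.1]
grip_width: 0.0554
```

drive_tool --targets '[[[0,0,-0.12,5,-6,1,0.35],[0,0,-0.12,6,-6,1,0.35],[0,0,-0.12,6,-5,1,0.35],[0,0,-0.12,7,-4,1,0.35],[0,0,-0.12,7,-3,1,0.35]]]'

```text
time_s: 4.85
position: [0.5353, -0.3499, 0.0781]
tcp_rot: [0.989, -0.147, -0.0, -0.0]
ft_force: [0.6, 0.5, -0.3]
grip_width: 0.0554
```

drive_tool --targets '[[[0,0,-0.12,8,-2,1,0.35],[0,0,-0.12,7,-1,1,0.35],[0,0,-0.12,0,0,0,0.35],[0,0,-0.05,0,0,0,0.35]]]'

```text
time_s: 5.18
position: [0.5506, -0.3506, 0.0761]
tcp_rot: [0.998, 0.057, -0.0, -0.0]
ft_force: [-0.1, 0.3, -0.6]
grip_width: 0.0556
```

Run:
```python
from plan import *
p,R,s=cur();print(p,yaw(R),R.apply([0,0,1]),s["ft_force"],s["qpos"],s["grip_width"])
im,d2=get_image("side");cv2.imwrite("pics/side4.png",cv2.resize(im[130:380,150:450],None,fx=2.4,fy=2.4))
plan([(.551,-.350,.024,6.4,17)],.35)
```

```text
[ 0.55059343 -0.35062543  0.07610617] 6.591271733675306 [-2.07511071e-04  1.13945846e-04 -9.99999972e-01] [-0.13611807  0.27831239 -0.61501563] [-6.74475728e-01  4.61794028e-01  1.64965177e+00 -4.73385215e-05
  1.03038009e+00 -7.89490748e-01] 0.055599806159657636
0 [0, 0, 0.003, 0.2, -0.2, 17.0, 0.35]
1 [0, 0, -0.0, 0.2, -0.2, 17.0, 0.35]
2 [0, 0, -0.0, 0.3, -0.1, 17.0, 0.35]
3 [0, 0, -0.0, -0.0, -0.0, 1.1, 0.35]
[ 0.551 -0.35   0.024] 6.38082288076468
```

View pics/side4.png

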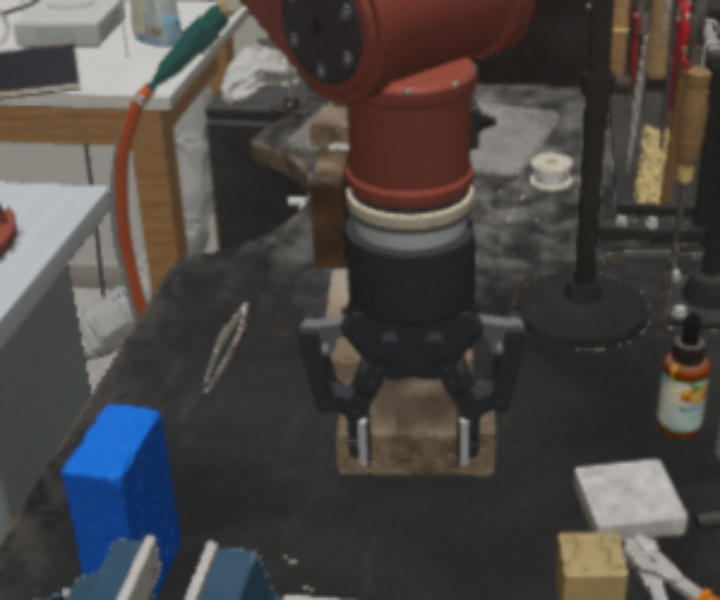

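The fingers stand in front of the brick's long side (crop (365,440) and (465,440)) and are centred on it. I'll descend and push.

drive_tool --targets '[[[0,0,0,0,0,17,0.35],[0,0,0,0,0,17,0.35],[0,0,0,0,0,17,0.35],[0,0,0,0,-14,0,0.35],[0,0,0,0,-14,0,0.35]]]'

```text
time_s: 5.65
position: [0.546, -0.3217, 0.024]
tcp_rot: [0.999, 0.054, -0.001, -0.001]
ft_force: [0.0, 0.2, 0.1]
grip_width: 0.0557
```

drive_tool --targets '[[[0,0,0,0,-10,0,0.35],[0,0,0,0,-6,0,0.35],[0,0,0,0,-6,0,0.35],[0,0,0,0,-6,0,0.35],[0,0,0,0,-6,0,0.35]]]'

```text
time_s: 6.07
position: [0.5446, -0.2894, 0.0266]
tcp_rot: [0.998, 0.055, 0.001, 0.001]
ft_force: [0.3, -2.6, 1.1]
grip_width: 0.0557
```

Run:
```python
from plan import *
p,R,s=cur();d=p[:2]*1000-[506.5,-108.6];print(p,yaw(R),s["ft_force"],"along",d@[.9938,.1115],"across",d@[-.1115,.9938])
im,d2=get_image("side");cv2.imwrite("pics/side5.png",cv2.resize(im[130:380,150:450],None,fx=2.4,fy=2.4))
```

```text
[ 0.54462072 -0.28936806  0.02664928] 6.326864913521772 [ 0.27936642 -2.57525847  1.13976524] along 17.728736873369837 across -183.8977554562711
```

View pics/side5.png

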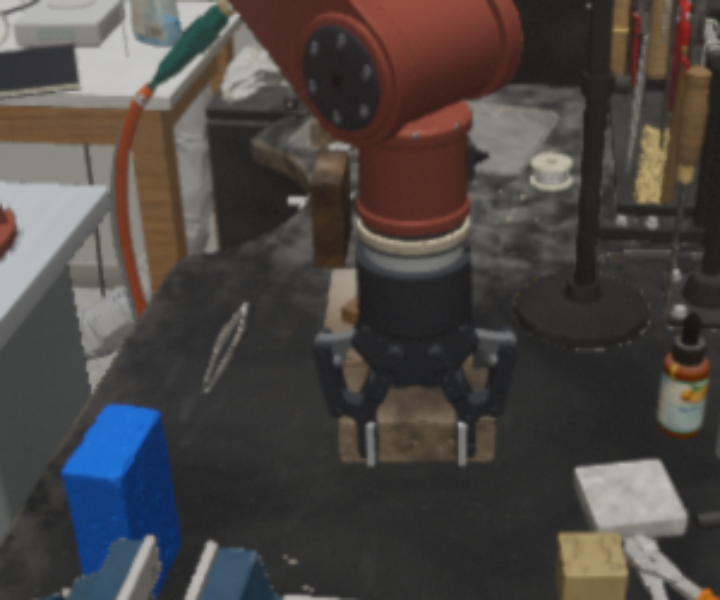

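Pushing force is about 2.6 N and the brick is moving straight, with about 30 mm to go.

drive_tool --targets '[[[0,0,0,0,-6,0,0.35],[0,0,0,0,-6,0,0.35],[0,0,0,0,-5,0,0.35],[0,0,0,0,-4,0,0.35]]]'

```text
time_s: 6.45
position: [0.5418, -0.2682, 0.0258]
tcp_rot: [0.998, 0.055, 0.001, 0.0]
ft_force: [0.6, -2.3, 3.1]
grip_width: 0.0554
```

drive_tool --targets '[[[0,0,0,0,-2,0,0.35],[0,0,0,0,-2,0,0.35]]]'

```text
time_s: 6.62
position: [0.5411, -0.2641, 0.0255]
tcp_rot: [0.998, 0.055, 0.0, 0.0]
ft_force: [0.3, -3.4, 2.2]
grip_width: 0.0557
```

drive_tool --targets '[[[0,0,0,0,-2,0,0.35]]]'

```text
time_s: 6.7
position: [0.5408, -0.2622, 0.0254]
tcp_rot: [0.998, 0.055, 0.0, 0.0]
ft_force: [1.3, -2.9, 1.9]
grip_width: 0.0557
```

```bash
cat > chk.py <<'E'
from plan import *
import sys
p,R,s=cur();d=p[:2]*1000-[506.5,-108.6];print(p,yaw(R),s["ft_force"],"along",d@[.9938,.1115],"across",d@[-.1115,.9938])
im,d2=get_image("side");cv2.imwrite(sys.argv[1],cv2.resize(im[250:370,250:400],None,fx=5,fy=5,interpolation=2))
E
python3 chk.py pics/side6.png
```

```text
[ 0.54082059 -0.2622404   0.02544346] 6.302765663676905 [ 1.29103924 -2.90317836  1.93028696] along 16.976894822951206 across -156.51457034493706
```

View pics/side6.png

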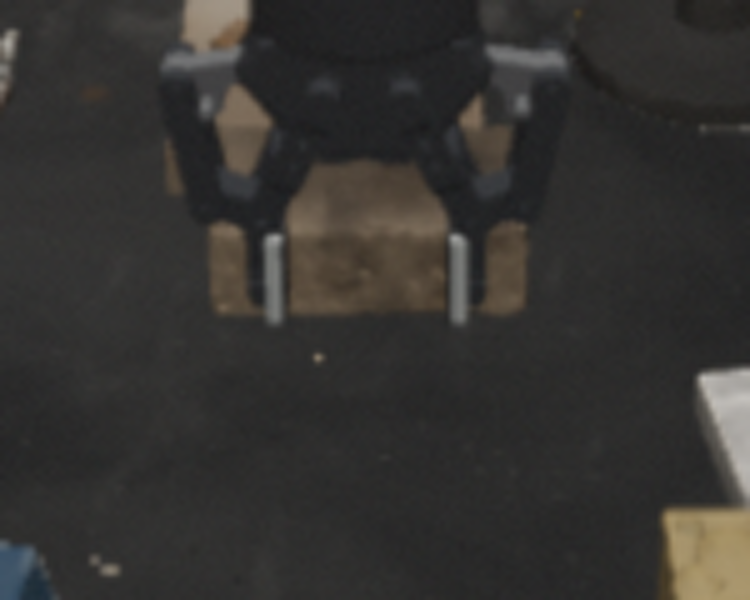

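drive_tool --targets '[[[0,0,0,0,-1.5,0,0.35]]]'

```text
time_s: 6.83
position: [0.5405, -0.2608, 0.0253]
tcp_rot: [0.998, 0.055, 0.0, 0.0]
ft_force: [0.5, -2.1, 1.5]
grip_width: 0.0555
```

drive_tool --targets '[[[0,0,0,0,-1.5,0,0.35]]]'

```text
time_s: 6.92
position: [0.5404, -0.2593, 0.0253]
tcp_rot: [0.998, 0.055, -0.0, 0.0]
ft_force: [0.7, -2.8, 1.7]
grip_width: 0.0555
```

drive_tool --targets '[[[0,0,0,0,-1,0,0.35]]]'

```text
time_s: 7.0
position: [0.5402, -0.2581, 0.0252]
tcp_rot: [0.998, 0.055, -0.0, -0.0]
ft_force: [1.0, -2.3, 1.5]
grip_width: 0.0559
```

drive_tool --targets '[[[0,0,0,0,-1,0,0.35]]]'

```text
time_s: 7.08
position: [0.5401, -0.2571, 0.0252]
tcp_rot: [0.998, 0.055, -0.0, -0.0]
ft_force: [0.0, -2.3, 2.1]
grip_width: 0.0556
```

drive_tool --targets '[[[0,0,0,0,-1,0,0.35]]]'

```text
time_s: 7.17
position: [0.5401, -0.2563, 0.0253]
tcp_rot: [0.998, 0.055, 0.0, 0.0]
ft_force: [0.8, -5.6, -0.2]
grip_width: 0.0553
```

```bash
python3 chk.py pics/side7.png
```

```text
[ 0.54006025 -0.25631358  0.02529518] 6.313233792523788 [ 0.7632102  -5.55746815 -0.249343  ] along 16.882114264292316 across -150.5397249459435
```

View pics/side7.png

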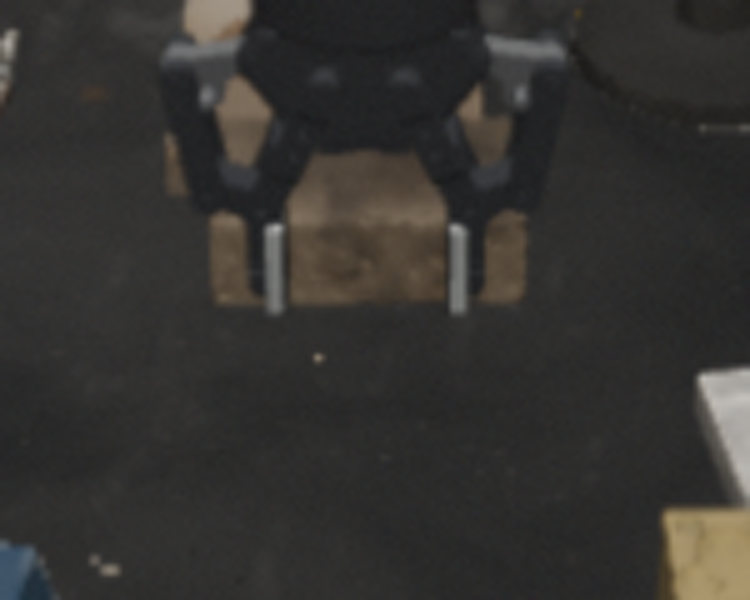

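drive_tool --targets '[[[0,0,0,0,-1,0,0.35]]]'

```text
time_s: 7.3
position: [0.5402, -0.2562, 0.0254]
tcp_rot: [0.998, 0.056, 0.0, 0.001]
ft_force: [0.4, -7.5, -0.5]
grip_width: 0.0556
```

drive_tool --targets '[[[0,0,0,0,-1,0,0.35]]]'

```text
time_s: 7.38
position: [0.5402, -0.2561, 0.0256]
tcp_rot: [0.998, 0.056, 0.0, 0.002]
ft_force: [0.9, -9.7, -0.0]
grip_width: 0.0556
```

The tool has stopped advancing (y stays at -0.256) while the force climbs, so the brick is against the slab. One more small press, then back off straight.

drive_tool --targets '[[[0,0,0,0,-1,0,0.35],[0,0,0,0,0,0,0.35]]]'

```text
time_s: 7.55
position: [0.5402, -0.2561, 0.0258]
tcp_rot: [0.998, 0.056, 0.001, 0.003]
ft_force: [0.5, -10.1, -0.8]
grip_width: 0.0555
```

drive_tool --targets '[[[0,0,0,0,3,0,0.35],[0,0,0,0,6,0,0.35],[0,0,0,0,20,0,0.35],[0,0,0,0,30,0,0.35],[0,0,0,0,15,-20,0.35]]]'

```text
time_s: 7.97
position: [0.5444, -0.3256, 0.0403]
tcp_rot: [0.998, 0.055, -0.004, -0.004]
ft_force: [0.1, 1.1, -0.4]
grip_width: 0.0558
```

Run:
```python
from plan import *
p,R,s=cur();print(p,yaw(R),s["ft_force"])
im,d2=get_image("side");cv2.imwrite("pics/side8.png",cv2.resize(im[180:350,220:400],None,fx=3.5,fy=3.5,interpolation=2));np.save("side8.npy",d2)
im,d=get_image("top");cv2.imwrite("pics/top8.png",cv2.resize(im[180:330,230:470],None,fx=3,fy=3,interpolation=2));np.save("top8.npy",d)
P,ok,uv=cloud("side",d2,270,370,260,350)
m=ok&(P[:,2]>.031)&(P[:,2]<.043)&(P[:,0]<.64)&(P[:,0]>.47)&(P[:,1]<-.17)
print(rect(P[m]))
m=ok&(P[:,2]>.006)&(P[:,2]<.03)&(P[:,1]<-.2);A=P[m];f=np.polyfit(A[:,0],A[:,1],1);print("side face",np.degrees(np.arctan(f[0])),A[:,0].min(),A[:,0].max(),np.polyval(f,.54))
```

```text
[ 0.54435606 -0.32558191  0.04034003] 6.272964807474654 [ 0.0743401   1.11960115 -0.39084294]
(((540.1649780273438, -271.35296630859375), (107.90819549560547, 133.5458221435547), 7.198335647583008), [[478.29998779296875, -211.89999389648438], [495.0, -344.3999938964844], [602.0999755859375, -330.79998779296875], [585.2999877929688, -198.3000030517578]])
side face 2.936578891587744 0.48364821105067696 0.5858952436880822 -0.24890890580422184
```

View pics/side8.png

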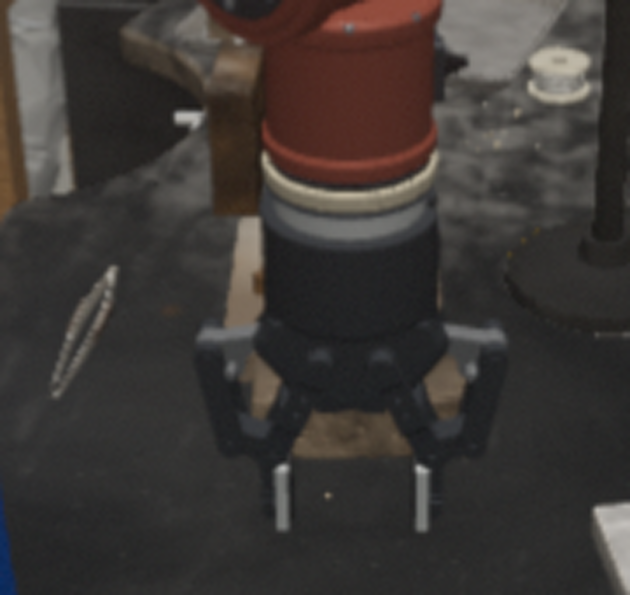

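View pics/top8.png

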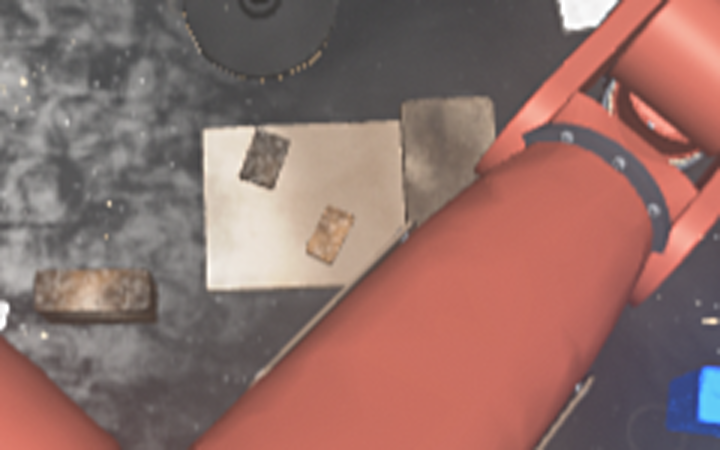

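drive_tool --targets '[[[0,0,0,-15,15,-25,0.35],[0,0,0,-25,0,-25,0.35],[0,0,0,-30,0,-25,0.35],[0,0,0,-30,0,-25,0.35],[0,0,0,-30,0,-20,0.35]]]'

```text
time_s: 8.48
position: [0.4192, -0.3541, 0.1657]
tcp_rot: [0.998, 0.056, -0.0, -0.001]
ft_force: [0.5, -0.3, 0.8]
grip_width: 0.0554
```

drive_tool --targets '[[[0,0,0,-30,0,-20,0.35],[0,0,0,-20,0,-20,0.35],[0,0,0,0,0,0,0.35]]]'

```text
time_s: 8.73
position: [0.3691, -0.3616, 0.2083]
tcp_rot: [0.999, 0.054, 0.001, 0.001]
ft_force: [0.7, -0.4, 0.2]
grip_width: 0.0557
```

```bash
cat > fin.py <<'E'
from plan import *
import sys
t=sys.argv[1]
p,R,s=cur();print(p,yaw(R),s["ft_force"],s["time_s"])
im2,d2=get_image("side");cv2.imwrite(f"pics/side{t}.png",cv2.resize(im2[180:350,220:400],None,fx=3.5,fy=3.5,interpolation=2))
im,d=get_image("top");cv2.imwrite(f"pics/top{t}.png",cv2.resize(im[180:330,230:470],None,fx=3,fy=3,interpolation=2))
for n,dd,b in(("side",d2,(270,370,250,350)),("top",d,(350,420,190,290))):
    P,ok,uv=cloud(n,dd,*b)
    m=ok&(P[:,2]>.031)&(P[:,2]<.043)&(P[:,0]<.64)&(P[:,0]>.45)&(P[:,1]<-.16)&(P[:,1]>-.28)
    print(n,m.sum(),np.median(P[m][:,2]),rect(P[m]))
for nm,b,zl,zh in(("short",(230,290,260,295),.075,.1),("slab",(285,380,210,285),.015,.028)):
    P,ok,uv=cloud("top",d,*b);m=ok&(P[:,2]>zl)&(P[:,2]<zh);print(nm,m.sum(),rect(P[m])[0])
E
python3 fin.py 9
```

```text
[ 0.36911161 -0.36160135  0.20828208] 6.193582624805523 [ 0.66041941 -0.40187679  0.2132269 ] 8.7333
side 1430 0.03667647778666666 (((534.9066162109375, -211.57078552246094), (112.0744400024414, 71.73072052001953), 6.658340930938721), [[475.1000061035156, -182.39999389648438], [483.3999938964844, -253.6999969482422], [594.7000122070312, -240.6999969482422], [586.4000244140625, -169.39999389648438]])
top 1473 0.03629073427559247 (((535.0427856445312, -207.80670166015625), (113.42802429199219, 81.26712799072266), 6.225076675415039), [[474.29998779296875, -173.60000610351562], [483.1000061035156, -254.39999389648438], [595.7999877929688, -242.10000610351562], [587.0, -161.3000030517578]])
short 562 ((423.9091796875, 35.71186828613281), (29.849641799926758, 80.79898834228516), 3.991161346435547)
slab 3170 ((508.9451904296875, -119.67414855957031), (130.62513732910156, 176.6556396484375), 10.031993865966797)
```

View pics/side9.png

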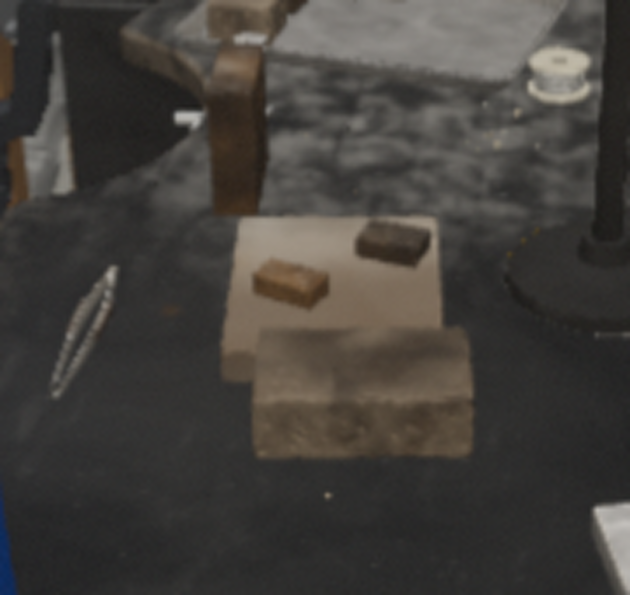

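View pics/top9.png

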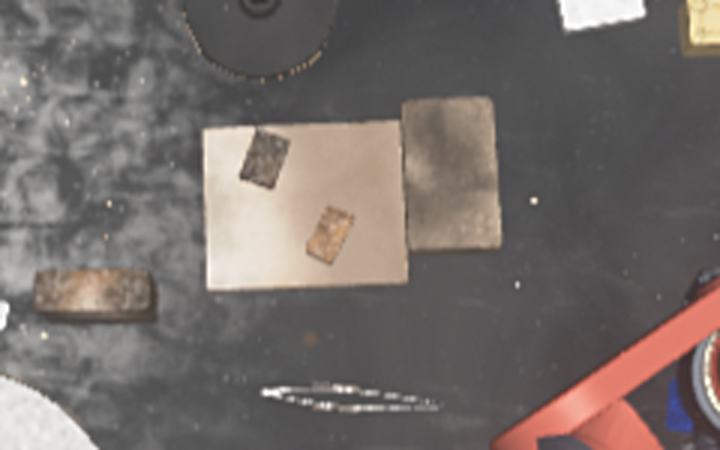

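The top picture shows the brick's left side (crop x≈405, y 100–250) tight against the slab's right edge and parallel to it. The chips, tweezers and short brick are as they were. I'm handing it in.

```bash
python3 -c "
from cell import *
print(close_job())"
```

```text
the job is handed in; nothing more can be done
None
```

The tall firebrick now lies on its broad face with its long side flush against the slab's right edge, and I've handed the job in. I tipped it over away from the robot by pushing high on its near face, then pushed it sideways about 48 mm. The push ended with about 10 N against the slab. The robot's clock stood at about 9 s, and nothing was picked up.

**Last checks**
- **Brick:** its top is at 36–37 mm, so it lies flat. Its yaw is about 6.2–6.7°, against 6.4° for the slab. Its outer side measures about 141 mm from the slab's centre, and 142.5 mm would be exact, so the gap is zero within measuring error.
- **Other things:** the short brick is still standing and measures the same within 1 mm. The chips, tweezers and spool look unmoved in the pictures. I did not re-measure them.
- **Gripper:** it was clear of everything, about 0.2 m up, when I handed in.

**What disagreed or is left over**
- **Off centre:** the brick sits about 17 mm beyond the slab's middle along the edge, so its far end sticks out about 11 mm past the slab. I left it that way because the task asked only for a flush side.
- **Bad size reading:** the final automatic size check of the slab came out too large (131 x 177 mm). I put this down to the mask taking in part of the brick beside it and did not check further. I used the first slab measurement instead.

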